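# Find and seat the rocking stone-box cover

## Task

One of the five identical covers on the stone boxes in the display tray is not seated. Press the covers lightly near their near or far edge until you find the one that rocks under your finger, then press that one down on its middle until it is fully home and level. Nothing is to be gripped or lifted: do not press hard on the seated covers, do not pull a cover up, and leave the loose things around undisturbed.

Things in the scene. Friction and masses are not known exactly. Their poses are not given: they have to be found in the camera images.
- tray: Low black-rimmed white tray, 214 x 322 mm, rim 14 mm high, fixed on the table; origin under its centre; x points to its far long edge, y left along it (turned up to 0.3 rad). It holds five identical black stone boxes on grey foam, square with the tray: three in the near row, two in the far row. The sixth place (far right) holds a loose stone and a jar (14, 26 mm high).
- place_1 (a point): Box cover, near row, left: centre of its top face, 42 mm above the table when seated (axes as the tray's). Cover 74 x 74 mm, flat, black frame and clear window; 28 mm between covers. One of the five, its place changing each run, is unseated: 3.5 mm higher, and it rocks. Seated covers are fast on their boxes and only sink level into the foam, 0.4 mm per newton.
- place_2 (a point): Box cover, near row, middle: centre of its top face, 42 mm above the table when seated (axes as the tray's). Cover 74 x 74 mm, flat, black frame and clear window; 28 mm between covers. One of the five, its place changing each run, is unseated: 3.5 mm higher, and it rocks. Seated covers are fast on their boxes and only sink level into the foam, 0.4 mm per newton.
- place_3 (a point): Box cover, near row, right: centre of its top face, 42 mm above the table when seated (axes as the tray's). Cover 74 x 74 mm, flat, black frame and clear window; 28 mm between covers. One of the five, its place changing each run, is unseated: 3.5 mm higher, and it rocks. Seated covers are fast on their boxes and only sink level into the foam, 0.4 mm per newton.
- place_4 (a point): Box cover, far row, left: centre of its top face, 42 mm above the table when seated (axes as the tray's). Cover 74 x 74 mm, flat, black frame and clear window; 28 mm between covers. One of the five, its place changing each run, is unseated: 3.5 mm higher, and it rocks. Seated covers are fast on their boxes and only sink level into the foam, 0.4 mm per newton.
- place_5 (a point): Box cover, far row, middle: centre of its top face, 42 mm above the table when seated (axes as the tray's). Cover 74 x 74 mm, flat, black frame and clear window; 28 mm between covers. One of the five, its place changing each run, is unseated: 3.5 mm higher, and it rocks. Seated covers are fast on their boxes and only sink level into the foam, 0.4 mm per newton.
- cover_seat (a joint): How far the unseated cover (wherever it is) is pressed onto its box, m: 0 = standing proud, 0.0035 = fully home, negative = pulled up. A tight push fit: about 10 N on its middle moves it and it stays where left. Its box sinks into the foam too (0.4 mm per newton), so at 14 N the finger has gone down some 9 mm.
- cover_rock (a joint): Tilt of that cover about the tray's y axis, rad: 0 level, positive = far edge down, negative = near edge down. While proud it tilts up to 0.1 (edge dips 3.5 mm) under about 1 N near the middle of its near or far edge, not sideways, and springs back level. Pressing lightly near an edge does not seat it. Once seated it does not rock.
- foam_a (a joint): How far one of the four boxes with seated covers has sunk into its foam, in m (which place it is in changes from run to run): 0 = at rest, 0.4 mm per newton. More than 0.004 (10 N) counts as pressing it hard.
- foam_b (a joint): How far one of the four boxes with seated covers has sunk into its foam, in m (which place it is in changes from run to run): 0 = at rest, 0.4 mm per newton. More than 0.004 (10 N) counts as pressing it hard.
- foam_c (a joint): How far one of the four boxes with seated covers has sunk into its foam, in m (which place it is in changes from run to run): 0 = at rest, 0.4 mm per newton. More than 0.004 (10 N) counts as pressing it hard.
- foam_d (a joint): How far one of the four boxes with seated covers has sunk into its foam, in m (which place it is in changes from run to run): 0 = at rest, 0.4 mm per newton. More than 0.004 (10 N) counts as pressing it hard.
- cabochon: Loose purple domed stone, 32 mm across, 14 mm high, in the far right place of the tray; origin under its centre. To be left alone.
- gem_jar: Loose small clear jar with a black cap, 30 mm across, 26 mm high, in the far right place of the tray; origin under its centre. To be left alone.
- loupe: Loose loupe lying on the table left of the tray, about 75 mm long and 23 mm high; origin under its round lens. To be left alone.
- tweezers: Loose steel tweezers lying on the table right of the tray, 160 mm long, 9 mm high; origin under their middle. To be left alone.
- calculator: Loose grey calculator, 140 x 78 x 15 mm, on the table to the right; origin under its centre. To be left alone.

How it is judged:
By the outcome, as a careful person would: the job done as asked, in the order asked, and still so for the second after the job is handed in, with the robot touching nothing.
It also fails if it takes over 48 s, if anything falls off the work surface, if the arm or the gripper's body presses on something with over 40 N, if the wrist force passes 120 N, or if a joint passes its speed limit or range.

## Robot

A 6-joint arm with a two-finger parallel gripper is mounted at the origin on the work surface. World frame = base frame: x ahead of the robot, y to its left, z up, the work surface at z = 0. Lengths are in m, angles in rad, forces in N, time in s.
With the tool pointing down it reaches from about 0.35 to 0.85 m from the base axis. Payload 8.1 kg.
Tool frame: the origin (TCP) lies midway between the tips of the shut fingers; the grasp point (between the pads) lies 19 mm behind it; z points along the fingers, y is the direction in which the jaws open and shut (so a half turn about z gives the same grasp; the last joint's range is limited). The gripper opens to 93 mm and grips with 3 to 60 N. Pads are 15 mm wide; open, the fingers measure 128 mm over their backs; the gripper's body (75 mm by 188 mm) begins 65 mm behind the grasp point.
Start: joints at [-0.085, 0.13, 1.488, -0, 1.523, -0.085], TCP at [0.6, 0, 0.219] pointing down, gripper open.
Joint ranges: [-2.96, 2.96], [-0.89, 2.26], [0.02, 2.5], [-1.34, 4.48], [0, 2.73], [-2.66, 2.66]. Speed limits (rad/s): [2.39, 2.39, 2.79, 3.14, 3.14, 3.14].

## Interface

Orientations are given as a rotation vector (axis times angle).
In Python, from plant import robot gives the robot as it stands. The module is installed in compiled form; this text tells all that it offers.
- The arm moves only by the shell command python3 -m pendant 'ROWS' [FORCE]. ROWS is JSON, a list of rows, each an object with "translation": the shift along the tool's x, y, z in mm, a list of three; "twist": the turn, a rotation vector about the tool's x, y, z in rad, a list of three; "grip": the opening, from -1 (shut) to 1 (fully open). A call has exactly 10 rows; each row shifts and turns the pose as measured when the row begins, along the tool's axes as they then stand; what a row does not reach is not made up. A row lasts 1/10 s, in which the tool goes at most 50 mm and 8.59 degrees, less where a joint would pass 70% of its speed; a pose out of reach is approached as far as the arm can. A call is refused whole if a number of a shift passes 50 or a number of a turn 0.15, either way. A call with a gripper value outside its range is refused whole. The fingers move at their own pace and stop on an object; FORCE is the grip in N (left out, the last holds). Time passes only in rows, so rows that do not move let the fingers close, or fill a call up. It gives the time, the measured TCP pose, the force and the opening at its end, in the units of the state.
- robot.read_state(): the state, without advancing time (a new reading comes with each control period).
- robot.read_camera(name): name is "scene" or "side" or "wrist"; returns (picture, depth): 480x640x3 uint8, red, green, blue; 480x640 float32, m along the optical axis (not along the pixel's ray), 0 where there is no reading.
- robot.camera_info(name): a dict with "vertical_fov" (degrees; the focal length in pixels is half the picture's height over the tangent of half this angle, whatever the lens; pixels are square), "cx", "cy" (the principal point, pixels), "cam_to_world" (4x4, takes a point from camera to world coordinates). Camera axes: x right, y up, looking along -z (the intrinsics and any distortion apply to the point x, -y, -z); pixel columns grow to the right and rows downward; lengths in m; the calibration is good to about 2 mm. The wrist camera is an equidistant fisheye: a pixel r from the principal point sees the ray r / f radians off the axis. A picture is of the moment at which its call begins: read the wrist's pose just before it. camera_info takes no time and is no camera call; for the wrist camera it gives the pose at the moment of the call.
- robot.close_job(): hands the job in, once; it reports no verdict.
The state is a dict: "t": time; "q": joint angles; "dq": joint speeds; "joint_torque": joint torques, N m; "tool_pos": TCP position; "orientation": TCP orientation; "force": force on the tool from outside, world axes, zero at the start; "wrist_torque": the same for the moment, N m; "opening": finger opening in m.
Only numpy, scipy, OpenCV 4.12 (cv2) and the standard library are available. Lean on these libraries where they do the work, as an engineer would, in place of code of your own. Each camera call takes 0.05 s, during which the arm holds its last target. There are 200 camera calls.

## Working session

There is one attempt and no reset: what is moved stays moved. The work goes in short steps, Python scripts to look and compute and a shell command to move; the robot and the scene stay as the last step left them, time stands still between calls to the robot, and variables do not carry over. Pictures are saved under pics/ and viewed, about 8 in all and at most 12, crops included, and the job is handed in when it is done.

```bash
mkdir -p pics; cat > h.py <<'E'
import numpy as np, cv2
from plant import robot
def world(name,d,info=None):
    i=info or robot.camera_info(name); T=np.array(i["cam_to_world"]); f=240/np.tan(np.radians(i["vertical_fov"])/2)
    v,u=np.mgrid[0:480,0:640]
    P=np.stack([(u-i["cx"])/f*d,-(v-i["cy"])/f*d,-d],-1)
    return P@T[:3,:3].T+T[:3,3]
E
python3 - <<'E'
from h import *
s=robot.read_state();print(s["t"],s["tool_pos"],s["orientation"],s["force"],s["opening"])
for n in["scene","side"]:
    p,d=robot.read_camera(n);cv2.imwrite(f"pics/{n}0.png",p[:,:,::-1]);np.save(n+"_d.npy",d);np.save(n+"_w.npy",world(n,d))
    i=robot.camera_info(n);print(i)
E
```

```text
0.0 [5.99446718e-01 8.01034743e-05 2.17612191e-01] [-2.22046646e+00 -2.22047441e+00  1.80148931e-03] [-0.04290627 -0.76701231  0.07045237] 0.09302595592259237
{'vertical_fov': 51.09687297286668, 'cx': 316.8546760492721, 'cy': 237.00967857687726, 'cam_to_world': array([[-0.87085724, -0.32443602,  0.36925457,  0.96586943],
       [ 0.4913616 , -0.59461292,  0.63639552,  0.7880611 ],
       [ 0.01309391,  0.73564716,  0.67723836,  0.94540763],
       [ 0.        ,  0.        ,  0.        ,  1.        ]])}
{'vertical_fov': 54.40064731616802, 'cx': 320.22773691273295, 'cy': 230.14334185931145, 'cam_to_world': array([[ 0.73752596,  0.46387017, -0.49079519, -0.04063887],
       [-0.67516662,  0.49105861, -0.55046478, -0.6137716 ],
       [-0.01433498,  0.7373506 ,  0.67535813,  0.76429532],
       [ 0.        ,  0.        ,  0.        ,  1.        ]])}
```

View pics/scene0.png

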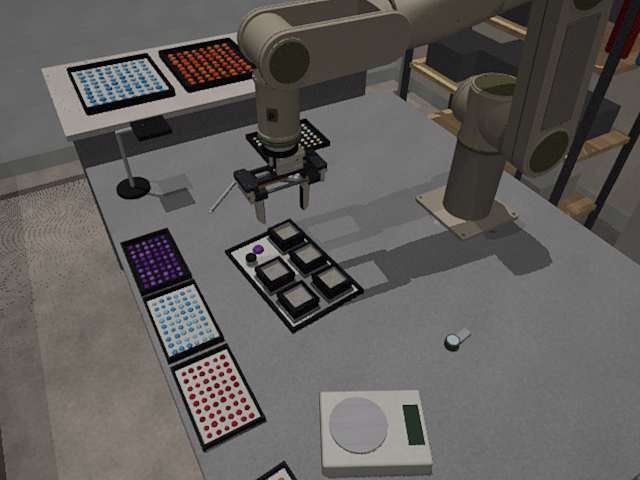

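View pics/side0.png

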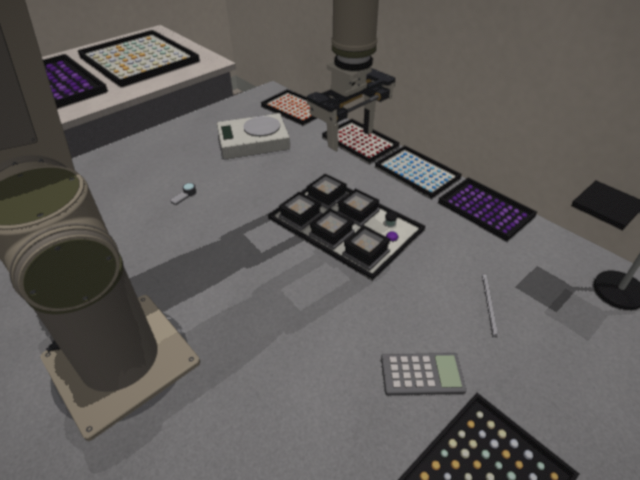

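The scene picture shows the near row at about (333,281), (310,259) and (289,235), and the far row at (299,299) and (275,275). The jar and stone are near (255,253). The side view agrees. Next I locate the tops from depth.

```bash
python3 - <<'E'
from h import *
for n,box in[("scene",(220,210,370,335)),("side",(262,165,430,280))]:
    W=np.load(n+"_w.npy");a,b,c,e=box
    m=np.zeros((480,640),bool);m[b:e,a:c]=1
    z=W[...,2]; m&=(z>0.032)&(z<0.06)
    k=cv2.morphologyEx(m.astype(np.uint8),cv2.MORPH_OPEN,np.ones((3,3)))
    N,L,st,ce=cv2.connectedComponentsWithStats(k,connectivity=4)
    for j in range(1,N):
        if st[j,4]<60: continue
        P=W[L==j]
        r=cv2.minAreaRect((P[:,:2]*1000).astype(np.float32))
        print(n,ce[j].round(),st[j,4],"med z",np.percentile(P[:,2],[10,50,90]).round(4),np.round(r[0]),np.round(r[1]),round(r[2],1))
E
```

```text
scene [285. 232.] 624 med z [0.0388 0.043  0.046 ] [ 537. -119.] [77. 82.] 3.6
scene [307. 255.] 659 med z [0.0368 0.0401 0.0423] [524. -19.] [76. 80.] 6.2
scene [274. 271.] 732 med z [0.0368 0.04   0.0424] [626.  -8.] [76. 79.] 5.9
scene [331. 278.] 755 med z [0.0369 0.04   0.0427] [513.  81.] [76. 79.] 7.5
scene [297. 297.] 839 med z [0.0373 0.0401 0.0425] [614.  94.] [77. 78.] 7.0
side [327. 186.] 611 med z [0.037  0.0405 0.0425] [612.  92.] [78. 80.] 6.5
side [358. 202.] 689 med z [0.037  0.0405 0.0425] [624. -10.] [78. 78.] 7.6
side [300. 206.] 693 med z [0.0375 0.0406 0.0427] [511.  80.] [78. 80.] 6.3
side [332. 224.] 788 med z [0.0377 0.0407 0.0426] [524. -22.] [79. 76.] 6.6
side [367. 243.] 932 med z [0.0388 0.0442 0.0461] [ 535. -123.] [78. 77.] 5.6
```

Place 3 (near row, right), centred at about (536,-121) mm, stands about 3.5 mm proud in both views. Tray yaw is about 0.118 rad. I'll confirm by touch, with the fingers shut and turned square to the tray.

```bash
python3 -m pendant '[{"translation":[0,0,0],"twist":[0,0,0.145],"grip":-1},{"translation":[0,0,0],"twist":[0,0,0.145],"grip":-1},{"translation":[0,0,0],"twist":[0,0,0.145],"grip":-1},{"translation":[0,0,0],"twist":[0,0,0.145],"grip":-1},{"translation":[0,0,0],"twist":[0,0,0.145],"grip":-1},{"translation":[0,0,0],"twist":[0,0,0.145],"grip":-1},{"translation":[0,0,0],"twist":[0,0,0.145],"grip":-1},{"translation":[0,0,0],"twist":[0,0,0.145],"grip":-1},{"translation":[0,0,0],"twist":[0,0,0.145],"grip":-1},{"translation":[0,0,0],"twist":[0,0,0.145],"grip":-1}]' 20
cat >> h.py <<'E'
from scipy.spatial.transform import Rotation as R
def off(x,y,z,yaw=0.118):
    s=robot.read_state();r=R.from_rotvec(s["orientation"]);c,sn=np.cos(yaw),np.sin(yaw)
    T=R.from_matrix([[c,0-0,0],[0,1,0],[0,0,1]]) if 0 else R.from_matrix(np.array([[c,sn,0],[sn,-c,0],[0,0,-1.]]))
    d=np.array([x,y,z])-np.array(s["tool_pos"])*1000
    print("t",round(s["t"],2),"pos",(s["tool_pos"]*1000).round(1),"F",s["force"].round(2),"M",s["wrist_torque"].round(2),"open",round(s["opening"],4))
    print("tool shift mm",r.inv().apply(d).round(1),"twist",(r.inv()*T).as_rotvec().round(4))
E
python3 -c "
from h import *
off(565.8,-117.5,70)"
```

```text
t: 1.1
tool_pos: [0.5959, 0.0004, 0.2112]
orientation: [-3.138, -0.116, 0.02]
force: [-0.5, -0.7, -0.4]
opening: 0.018
t 1.1 pos [5.959e+02 4.000e-01 2.112e+02] F [-0.55 -0.66 -0.4 ] M [0.05 0.08 0.02] open 0.018
tool shift mm [-36.9 115.6 141.4] twist [-0.0024  0.0129 -0.0438]
```

```bash
python3 -m pendant '[{"translation":[-4,12,12],"twist":[0,0.004,-0.01],"grip":-1},{"translation":[-4,12,12],"twist":[0,0.004,-0.01],"grip":-1},{"translation":[-4,12,12],"twist":[0,0.004,-0.01],"grip":-1},{"translation":[-4,12,12],"twist":[0,0,-0.01],"grip":-1},{"translation":[-4,12,12],"twist":[0,0,0],"grip":-1},{"translation":[-4,12,12],"twist":[0,0,0],"grip":-1},{"translation":[-4,12,12],"twist":[0,0,0],"grip":-1},{"translation":[-4,12,12],"twist":[0,0,0],"grip":-1},{"translation":[-4,12,12],"twist":[0,0,0],"grip":-1},{"translation":[0,0,0],"twist":[0,0,0],"grip":-1}]'
python3 -c "
from h import *
off(565.8,-117.5,60)"
```

```text
t: 2.1
tool_pos: [0.5652, -0.1217, 0.0883]
orientation: [-3.131, -0.215, 0.012]
force: [-1.4, 0.9, 0.6]
opening: 0.0002
t 2.1 pos [ 565.2 -121.7   88.3] F [-1.43  0.9   0.61] M [ 0.08  0.12 -0.01] open 0.0002
tool shift mm [ 1.4 -4.  28.3] twist [-0.0041  0.0071  0.0191]
```

```bash
python3 -m pendant '[{"translation":[1,-3,6],"twist":[0,0,0.01],"grip":-1},{"translation":[0,-1,6],"twist":[0,0,0],"grip":-1},{"translation":[0,0,6],"twist":[0,0,0],"grip":-1},{"translation":[0,0,6],"twist":[0,0,0],"grip":-1},{"translation":[0,0,4],"twist":[0,0,0],"grip":-1},{"translation":[0,0,0],"twist":[0,0,0],"grip":-1},{"translation":[0,0,0],"twist":[0,0,0],"grip":-1},{"translation":[0,0,0],"twist":[0,0,0],"grip":-1},{"translation":[0,0,0],"twist":[0,0,0],"grip":-1},{"translation":[0,0,0],"twist":[0,0,0],"grip":-1}]'
python3 - <<'E'
from h import *
off(565.8,-117.5,46)
n="wrist"
p,d=robot.read_camera(n);cv2.imwrite("pics/w1.png",p[:,:,::-1]);off(565.8,-117.5,46)
E
```

```text
t: 3.1
tool_pos: [0.5678, -0.1157, 0.0601]
orientation: [-3.132, -0.202, 0.006]
force: [-0.5, -1.2, 0.2]
opening: 0.0005
t 3.1 pos [ 567.8 -115.7   60.1] F [-0.49 -1.18  0.24] M [ 0.04  0.12 -0.04] open 0.0005
tool shift mm [-2.1  1.6 14.1] twist [-0.0034  0.0035  0.0106]
t 3.15 pos [ 567.8 -115.7   60.1] F [-0.48  0.11  0.89] M [ 0.09  0.05 -0.05] open 0.0008
tool shift mm [-2.2  1.6 14.1] twist [-0.0033  0.0033  0.0106]
```

View pics/w1.png

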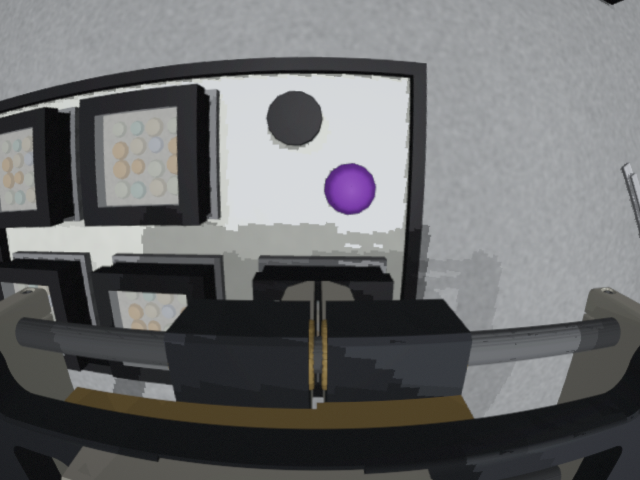

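The picture shows the shut tips over the far edge of cover 3 at about (318,285). The jar (295,118) and stone (350,188) are clear. Now a light press at the far edge.

```bash
python3 -m pendant '[{"translation":[-3,1,4],"twist":[0,0,0.01],"grip":-1},{"translation":[0,0,4],"twist":[0,0,0],"grip":-1},{"translation":[0,0,2],"twist":[0,0,0],"grip":-1},{"translation":[0,0,2],"twist":[0,0,0],"grip":-1},{"translation":[0,0,1],"twist":[0,0,0],"grip":-1},{"translation":[0,0,1],"twist":[0,0,0],"grip":-1},{"translation":[0,0,1],"twist":[0,0,0],"grip":-1},{"translation":[0,0,1],"twist":[0,0,0],"grip":-1},{"translation":[0,0,1],"twist":[0,0,0],"grip":-1},{"translation":[0,0,0],"twist":[0,0,0],"grip":-1}]'
python3 - <<'E'
from h import *
for k in range(3):
    p,d=robot.read_camera("scene");off(565.8,-117.5,43)
np.save("d1.npy",d)
c=p[190:310,210:370];cv2.imwrite("pics/s1.png",cv2.resize(c[:,:,::-1],None,fx=5,fy=5,interpolation=cv2.INTER_CUBIC))
E
```

```text
t: 4.15
tool_pos: [0.5649, -0.1173, 0.0423]
orientation: [-3.133, -0.184, 0.005]
force: [-1.4, 0.3, 2.9]
opening: 0.0005
t 4.2 pos [ 564.9 -117.3   42.4] F [-0.28  0.46  3.12] M [ 0.11  0.49 -0.01] open 0.0005
tool shift mm [ 0.9  0.3 -0.6] twist [-0.0031  0.0029 -0.0006]
t 4.25 pos [ 564.9 -117.3   42.4] F [-1.33  0.56  2.9 ] M [0.16 0.38 0.05] open 0.0009
tool shift mm [ 0.8  0.3 -0.6] twist [-0.0032  0.0028 -0.0007]
t 4.3 pos [ 564.9 -117.3   42.3] F [-2.4  -0.17  2.9 ] M [ 0.17  0.42 -0.03] open 0.0004
tool shift mm [ 0.9  0.3 -0.7] twist [-0.0031  0.0028 -0.0006]
```

View pics/s1.png

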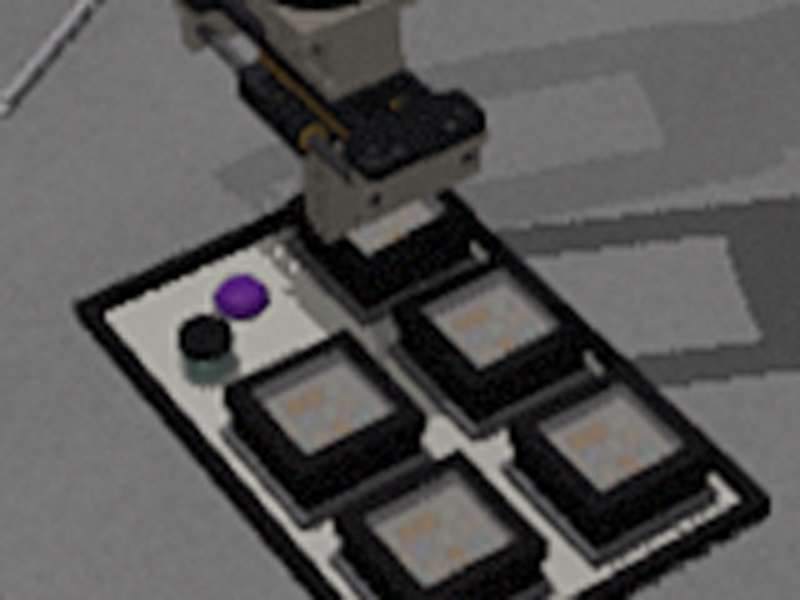

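The tips rest on the far edge of cover 3, with about 2.5 N on them. To check for tilt I compare the cover's height profile in depth with the one before contact.

```bash
python3 - <<'E'
from h import *
W0=np.load("scene_w.npy");W1=world("scene",np.load("d1.npy"))
c,s=np.cos(.118),np.sin(.118)
for nm,cx,cy in[("p3",536,-121),("p2",524,-20.5)]:
  for lab,W in[("before",W0),("now",W1)]:
    X=W[...,0]*1000-cx;Y=W[...,1]*1000-cy;u=c*X+s*Y;v=-s*X+c*Y;z=W[...,2]*1000
    o=[]
    for u0 in(-35,-31,-27,25,29,33):
        m=(abs(u-u0)<2)&(v>-33)&(v<33)&(z>36)&(z<52)
        if u0>0: m&=(v>20)
        o.append((u0,m.sum(),np.median(z[m]).round(1) if m.any() else None))
    m=(abs(u)<35)&(v>27)&(v<35)&(z>36)&(z<52)
    print(nm,lab,o,"left-strip slope",np.polyfit(u[m],z[m],1).round(3),m.sum())
E
```

```text
p3 before [(-35, np.int64(23), np.float64(43.1)), (-31, np.int64(21), np.float64(42.9)), (-27, np.int64(25), np.float64(43.2)), (25, np.int64(5), np.float64(42.8)), (29, np.int64(5), np.float64(44.5)), (33, np.int64(5), np.float64(44.1))] left-strip slope [-2.000e-03  4.346e+01] 50
p3 now [(-35, np.int64(7), np.float64(45.3)), (-31, np.int64(5), np.float64(46.3)), (-27, np.int64(9), np.float64(46.2)), (25, np.int64(2), np.float64(39.5)), (29, np.int64(7), np.float64(40.0)), (33, np.int64(4), np.float64(39.4))] left-strip slope [-0.112 42.39 ] 58
p2 before [(-35, np.int64(26), np.float64(40.7)), (-31, np.int64(23), np.float64(40.3)), (-27, np.int64(32), np.float64(41.1)), (25, np.int64(6), np.float64(38.6)), (29, np.int64(5), np.float64(41.2)), (33, np.int64(5), np.float64(42.1))] left-strip slope [-3.0000e-03  4.0392e+01] 57
p2 now [(-35, np.int64(20), np.float64(40.1)), (-31, np.int64(31), np.float64(40.5)), (-27, np.int64(33), np.float64(39.9)), (25, np.int64(7), np.float64(40.1)), (29, np.int64(5), np.float64(39.6)), (33, np.int64(6), np.float64(39.8))] left-strip slope [2.0000e-02 4.0913e+01] 59
```

It rocks: the slope went from 0 to -0.11 with the far edge down, while cover 2 stayed flat. I lift and move to the middle of cover 3.

```bash
python3 -m pendant '[{"translation":[0,0,-6],"twist":[0,0,0],"grip":-1},{"translation":[0,0,-8],"twist":[0,0,0],"grip":-1},{"translation":[-7,0,0],"twist":[0,0,0],"grip":-1},{"translation":[-8,0,0],"twist":[0,0,0],"grip":-1},{"translation":[-8,0,0],"twist":[0,0,0],"grip":-1},{"translation":[-6,0,0],"twist":[0,0,0],"grip":-1},{"translation":[0,0,0],"twist":[0,0,0],"grip":-1},{"translation":[0,0,0],"twist":[0,0,0],"grip":-1},{"translation":[0,0,0],"twist":[0,0,0],"grip":-1},{"translation":[0,0,0],"twist":[0,0,0],"grip":-1}]'
python3 - <<'E'
from h import *
off(536,-121,48)
p,d=robot.read_camera("wrist");cv2.imwrite("pics/w2.png",p[:,:,::-1])
E
```

```text
t: 5.3
tool_pos: [0.5329, -0.1211, 0.0571]
orientation: [-3.133, -0.183, 0.005]
force: [0.0, -0.2, 0.4]
opening: 0.0008
t 5.3 pos [ 532.9 -121.1   57.1] F [ 0.03 -0.21  0.43] M [0.06 0.09 0.  ] open 0.0008
tool shift mm [3.1 0.3 9.1] twist [-0.0031  0.0028 -0.001 ]
```

View pics/w2.png

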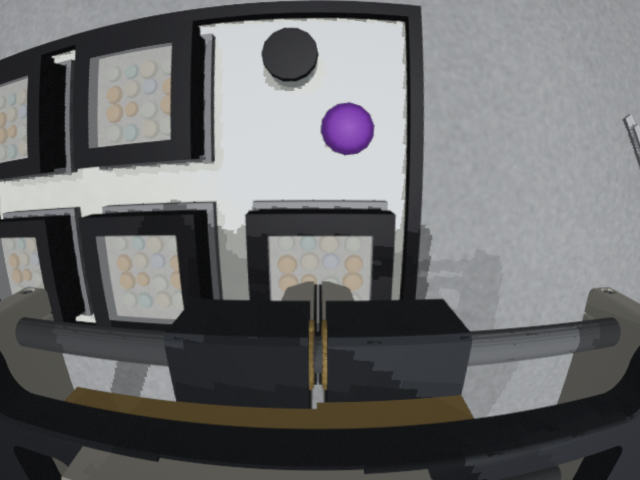

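The picture shows the cover spanning columns 247-393, with the tips centred on it sideways at (318,290). The cover has sprung back level. I move 3 mm further from the robot, then press down gradually.

```bash
python3 -m pendant '[{"translation":[3,0,2],"twist":[0,0,0],"grip":-1},{"translation":[0,0,4],"twist":[0,0,0],"grip":-1},{"translation":[0,0,3],"twist":[0,0,0],"grip":-1},{"translation":[0,0,2],"twist":[0,0,0],"grip":-1},{"translation":[0,0,2],"twist":[0,0,0],"grip":-1},{"translation":[0,0,1],"twist":[0,0,0],"grip":-1},{"translation":[0,0,1],"twist":[0,0,0],"grip":-1},{"translation":[0,0,1],"twist":[0,0,0],"grip":-1},{"translation":[0,0,0],"twist":[0,0,0],"grip":-1},{"translation":[0,0,0],"twist":[0,0,0],"grip":-1}]'
python3 -c "
from h import *
off(536,-121,36)"
```

```text
t: 6.35
tool_pos: [0.537, -0.1207, 0.0431]
orientation: [-3.133, -0.184, 0.005]
force: [-2.9, 0.8, 6.0]
opening: 0.0004
t 6.35 pos [ 537.  -120.7   43.1] F [-2.94  0.78  5.97] M [ 0.24  0.74 -0.02] open 0.0004
tool shift mm [-1.   0.2  7.1] twist [-0.003   0.0029 -0.0004]
```

```bash
python3 -m pendant '[{"translation":[-1,0,1],"twist":[0,0,0],"grip":-1},{"translation":[0,0,1],"twist":[0,0,0],"grip":-1},{"translation":[0,0,1],"twist":[0,0,0],"grip":-1},{"translation":[0,0,1],"twist":[0,0,0],"grip":-1},{"translation":[0,0,1],"twist":[0,0,0],"grip":-1},{"translation":[0,0,1],"twist":[0,0,0],"grip":-1},{"translation":[0,0,1],"twist":[0,0,0],"grip":-1},{"translation":[0,0,1],"twist":[0,0,0],"grip":-1},{"translation":[0,0,0],"twist":[0,0,0],"grip":-1},{"translation":[0,0,0],"twist":[0,0,0],"grip":-1}]'
python3 -c "
from h import *
off(536,-121,36)"
```

```text
t: 7.35
tool_pos: [0.537, -0.1207, 0.0429]
orientation: [-3.134, -0.185, 0.003]
force: [-2.5, 1.3, 5.8]
opening: 0.0005
t 7.35 pos [ 537.  -120.7   42.9] F [-2.5   1.32  5.76] M [0.27 0.73 0.03] open 0.0005
tool shift mm [-1.   0.2  6.9] twist [-0.0027  0.0018  0.0001]
```

The 1 mm rows don't overcome the resistance, since each row restarts from the measured pose. I use larger steps.

```bash
python3 -m pendant '[{"translation":[0,0,2],"twist":[0,0,0],"grip":-1},{"translation":[0,0,2],"twist":[0,0,0],"grip":-1},{"translation":[0,0,2],"twist":[0,0,0],"grip":-1},{"translation":[0,0,3],"twist":[0,0,0],"grip":-1},{"translation":[0,0,3],"twist":[0,0,0],"grip":-1},{"translation":[0,0,3],"twist":[0,0,0],"grip":-1},{"translation":[0,0,3],"twist":[0,0,0],"grip":-1},{"translation":[0,0,3],"twist":[0,0,0],"grip":-1},{"translation":[0,0,3],"twist":[0,0,0],"grip":-1},{"translation":[0,0,3],"twist":[0,0,0],"grip":-1}]'
python3 -c "
from h import *
off(536,-121,36)"
```

```text
t: 8.35
tool_pos: [0.5372, -0.1207, 0.0351]
orientation: [-3.133, -0.187, 0.008]
force: [-16.2, 4.5, 30.6]
opening: 0.0005
t 8.35 pos [ 537.2 -120.7   35.1] F [-16.2    4.48  30.56] M [ 0.84  2.96 -0.01] open 0.0005
tool shift mm [-1.2  0.1 -0.9] twist [-0.0029  0.0051  0.0014]
```

30 N at 10.4 mm down, so it has bottomed out. I retreat upward and check.

```bash
python3 -m pendant '[{"translation":[0,0,-3],"twist":[0,0,0],"grip":-1},{"translation":[0,0,-4],"twist":[0,0,0],"grip":-1},{"translation":[0,0,-6],"twist":[0,0,0],"grip":-1},{"translation":[0,0,-10],"twist":[0,0,0],"grip":-1},{"translation":[0,0,-20],"twist":[0,0,0],"grip":-1},{"translation":[0,0,-25],"twist":[0,0,0],"grip":-1},{"translation":[0,0,-25],"twist":[0,0,0],"grip":-1},{"translation":[0,0,-25],"twist":[0,0,0],"grip":-1},{"translation":[0,0,-25],"twist":[0,0,0],"grip":-1},{"translation":[0,0,-20],"twist":[0,0,0],"grip":-1}]'
python3 - <<'E'
from h import *
off(536,-121,36)
for n in("scene","side"):
  p,d=robot.read_camera(n);W=world(n,d);z=W[...,2]*1000
  if n=="scene": cv2.imwrite("pics/s2.png",cv2.resize(p[190:310,210:370,::-1],None,fx=5,fy=5,interpolation=cv2.INTER_CUBIC))
  c,s=np.cos(.118),np.sin(.118)
  for nm,cx,cy in[("p1",512,80.5),("p2",524,-20.5),("p3",536,-121),("p4",613,93),("p5",625,-9)]:
    X=W[...,0]*1000-cx;Y=W[...,1]*1000-cy;u=c*X+s*Y;v=-s*X+c*Y
    m=(abs(u)<33)&(abs(v)<33)&(z>34)&(z<52)&((abs(u)>27)|(abs(v)>27))
    A=np.c_[u[m],v[m],np.ones(m.sum())]
    print(n,nm,m.sum(),"tilt x,y,mean z",np.linalg.lstsq(A,z[m],rcond=None)[0].round(3))
E
```

```text
t: 9.35
tool_pos: [0.5353, -0.1202, 0.2039]
orientation: [-3.131, -0.187, 0.019]
force: [0.7, -0.2, -1.6]
opening: 0.0007
t 9.35 pos [ 535.3 -120.2  203.9] F [ 0.65 -0.16 -1.57] M [0.03 0.07 0.02] open 0.0007
tool shift mm [  2.6   1.8 167.9] twist [-0.006   0.0119  0.0013]
scene p1 168 tilt x,y,mean z [-7.0000e-03  0.0000e+00  4.0589e+01]
scene p2 154 tilt x,y,mean z [-2.0000e-03  2.0000e-03  4.0666e+01]
scene p3 131 tilt x,y,mean z [8.0000e-03 6.0000e-03 4.0316e+01]
scene p4 189 tilt x,y,mean z [-4.0000e-03 -3.0000e-03  4.0511e+01]
scene p5 180 tilt x,y,mean z [-9.0000e-03 -5.0000e-03  4.0237e+01]
side p1 152 tilt x,y,mean z [ 1.0000e-03 -1.0000e-02  4.1203e+01]
side p2 164 tilt x,y,mean z [ 2.0000e-03 -3.0000e-03  4.1194e+01]
side p3 204 tilt x,y,mean z [-1.0000e-02 -3.0000e-03  4.1308e+01]
side p4 134 tilt x,y,mean z [-1.0000e-03  5.0000e-03  4.0863e+01]
side p5 157 tilt x,y,mean z [-1.0000e-03  2.0000e-03  4.1204e+01]
```

View pics/s2.png

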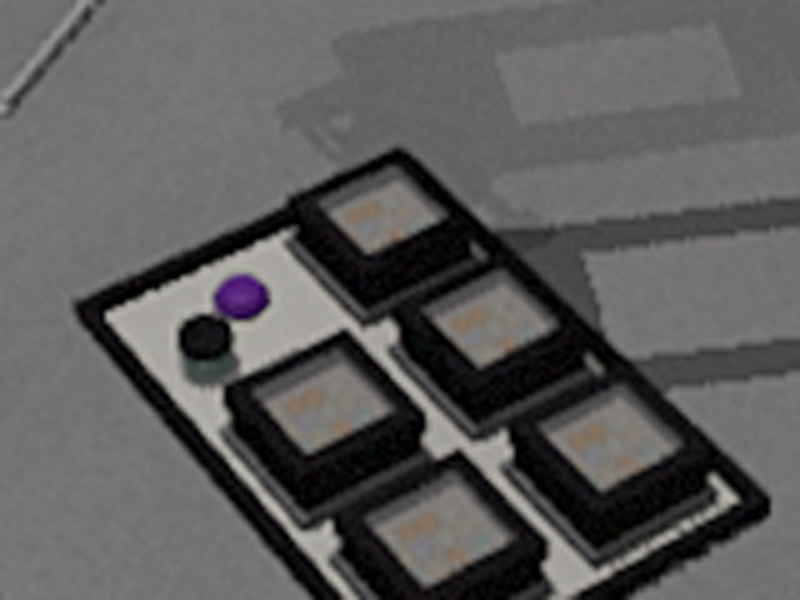

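Cover 3, at about (375,215) in the crop, is level and at the same height as the other four in both views. The stone (242,297) and jar (205,340) have not moved.

```bash
python3 -c "
from plant import robot
print(robot.close_job())"
```

```text
the job is handed in; nothing more can be done
None
```

The unseated cover was place 3 (near row, right). It is now pressed home and level, and the job is handed in, with the last reading at about 9.4 s of the 48 s.

- **Finding it:** both camera views showed place 3 standing about 3.5 mm proud, so I tested that one first. About 2.5 N near its far edge tilted it by about 0.11 rad, while its neighbour stayed flat. It sprang back level when I let go. I did not touch the other four covers.
- **Seating it:** I pressed on its middle until it bottomed out, with the finger 10.4 mm down. That took about 30 N, more than the roughly 14 N expected, because small steps had stalled and I had to take larger ones. At the peak there was also a sideways force of about 16 N.
- **Last checks:** cover 3 came out at 40.3 mm and 41.3 mm in the two views, against 40.2–40.7 mm and 40.9–41.2 mm for the other four. Its tilt was within measurement noise (0.01 rad at most). The jar and stone sat where they were before, and I saw no sign that anything else had moved. I did not press its edge again to confirm that it no longer rocks.

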